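# Fold the cup-drying rack on the pantry counter

## Robot

A 7-joint arm with a two-finger parallel gripper is mounted at the origin on the work surface. World frame = base frame: x ahead of the robot, y to its left, z up, the work surface at z = 0. Lengths are in m, angles in rad, forces in N, time in s.
With the tool pointing down it reaches from about 0.425 to 0.925 m from the base axis. Payload 6.8 kg.
Tool frame: the origin (TCP) lies at the very end of the fingers, on their centre line; the grasp point (between the pads) lies 19 mm behind it; z points along the fingers, y is the line along which they close (so a half turn about z gives the same grasp; the last joint's range is limited). The gripper opens to 85 mm and grips with 20 to 120 N. Pads are 22 mm wide; open, the fingers measure 114 mm over their backs; the gripper's body (76 mm by 85 mm) begins 54 mm behind the grasp point. The pads swing forward as they close: fully open they stand 13 mm farther back than shut.
Start: joints at [-1.35, 0.477, 0.022, 1.555, -0.011, 1.109, -0.083], TCP at [0.218, 0.639, 0.231] pointing down, gripper open.
Joint ranges: [-2.96, 2.96], [-0.34, 2.1], [-1.41, 1.46], [0.24, 2.44], [-1.37, 4.51], [0.17, 1.92], [-2.96, 2.96]. Speed limits (rad/s): [2.39, 2.39, 3.14, 3.14, 3.14, 3.14, 3.14].

## Interface

Orientations are given as a rotation vector (axis times angle).
In Python, from bench import monitor, optics, r gives the robot as it stands.
- The arm moves only by the shell command python3 -m crank 'ROWS' [OPENING] [FORCE]. ROWS is JSON, a list of rows, each a list of 2 entries, a list of its own where there are three numbers: the shift along the tool's x, y, z in cm, then the turn, a rotation vector about the tool's x, y, z in rad. A call has 1 to 5 rows; each row shifts and turns the commanded pose from where the row before left it, along the tool's axes as they then stand; what a row does not reach is not made up. A row lasts 1/10 s, in which the tool goes at most 50 mm and 8.59 degrees, less where a joint would pass 70% of its speed; a pose out of reach is approached as far as the arm can. A call is refused whole if a number of a shift passes 5 or a number of a turn 0.15, either way. A call with a gripper value outside its range is refused whole. OPENING is the finger opening in cm, from 0 to 8.54, set as the call begins (- or left out, the last holds). The fingers move at their own pace and stop on an object; FORCE is the grip in N (left out, the last holds). Time passes only in rows, so rows that do not move let the fingers close. It gives the time, the measured TCP pose, the force, the opening and the grip force at its end, in the units of the state.
- monitor.get_obs(): the state, without advancing time (a new reading comes with each control period).
- optics.grab_frame(name): name is "scene" or "side" or "wrist"; returns (picture, depth): 480x640x3 uint8, red, green, blue; 480x640 float32, m along the optical axis (not along the pixel's ray), 0 where there is no reading.
- optics.camera_model(name): a dict with "vertical_fov" (degrees; the focal length in pixels is half the picture's height over the tangent of half this angle, whatever the lens; pixels are square), "cx", "cy" (the principal point, pixels), "R" (3x3) and "t" (3): a world point X has camera coordinates R X + t; the wrist camera has in their place "hand_eye" (4x4, takes a point from camera to tool coordinates, whose origin is the TCP and whose axes are the flange's). Camera axes: x right, y down, z forward; pixel columns grow to the right and rows downward; lengths in m; the calibration is good to about 2 mm. A picture is of the moment at which its call begins: read the wrist's pose just before it. camera_model takes no time and is no camera call.
- r.hand_in(): hands the job in; it is judged then, once.
The state is a dict: "clock": time; "joints": joint angles; "qvel": joint speeds; "tau": joint torques, N m; "tcp_pos": TCP position; "orientation": TCP orientation; "contact_force": force on the tool from outside, world axes, zero at the start; "moment": the same for the moment, N m; "grip_width": finger opening in m; "gripper_force": force on a finger pad.
Only numpy, scipy, OpenCV 4.12 (cv2) and the standard library are available. Lean on these libraries where they do the work, as an engineer would, in place of code of your own. Each camera call takes 0.05 s, during which the arm holds its last target. There are 200 camera calls.

## Task

Fold up the three-bar wooden cup-drying rack so that it can be put away. First fold the end bar fully back onto the middle bar while the middle bar still stands open, then swing the middle bar, with the end bar lying on it, fully home over the foot bar, so that all three bars lie stacked in line. Leave the glass jar beside the rack where it stands.

Things in the scene. Friction and masses are not known exactly. Their poses are not given: they have to be found in the camera images.
- foot_bar: Lowest of the rack's 3 light-wood bars (riveted end to end, 3 layers, turning level): 179x24x12 mm, top 20 mm up, fixed on 2 black suction feet. Origin: on the counter under rivet A (small steel cap) to the middle bar. x axis: along the bar to its free end (bar from -14 to 165 mm), z up, y to the side where the rack stands open. The loose one-piece bar with 3 pegs is not part of the job.
- middle_bar (a joint): Angle (rad) of middle bar (168x24x12 mm, 21 to 33 mm up) about rivet A: 0 = folded over the foot bar, along its x (stop there); grows opening anticlockwise from above, to 2.6; starts 1.2 to 1.8. 140 mm from A it has an upright round wooden peg B, 18 mm thick, top 95 mm up, also the end bar's pivot. Stays where left; about 1.5 N at B turns it.
- end_bar (a joint): Angle (rad) of end bar (top layer, 138x24x12 mm, 34 to 46 mm up) about peg B: 0 = folded back over the middle bar, pointing to A (stop there); grows opening clockwise from above, to 2.6; starts 1.2 to 1.9. It points from B at angle middle + pi - end from the foot bar's x. 110 mm from B it has an upright peg, 18 mm thick, 46 to 95 mm up. Stays where left; about 0.5 N there turns it.
- jar: Amber glass jar with a steel lid, 76 mm in diameter, 130 mm high, 0.45 kg, standing loose beside the rack, on its open side, beyond the foot bar's free end. Origin: centre of its underside, z up. It must stay where it is.

How it is judged:
On the way, in this order (a step that is already met when the one before it is completed fails the run):
1. the end bar is folded back onto the middle bar (within 10 degrees) while the middle bar still stands open (more than 45 degrees) (value of joint end_bar below 0.175 rad and value of joint middle_bar above 0.785 rad), for 0.2 s.
2. the middle bar is swung home over the foot bar (within 10 degrees) (value of joint middle_bar below 0.175 rad), for 0.2 s.
At the end, for the whole second after the job is handed in: Both joints are folded to within 10 degrees of fully home and at rest, all three bars stacked in line, and the jar stands upright within 20 mm of where it was (value of joint each of end_bar, middle_bar below 0.175 rad and velocity of joint end_bar between -0.05 and 0.05 rad/s and velocity of joint middle_bar between -0.05 and 0.05 rad/s and distance of jar from where it was at the start of the episode below 0.02 m and angle between jar's own z axis and vertical below 0.17 rad); the robot touches nothing.
It fails at once if the middle bar is folded more than halfway while the end bar is still open (value of joint middle_bar below 0.6 rad and value of joint end_bar above 0.5 rad).
It fails at once if the jar is shifted by more than 20 mm or tipped (distance of jar from where it was at the start of the episode above 0.02 m or angle between jar's own z axis and vertical above 0.3 rad).
It also fails if it takes over 48 s, if anything falls off the work surface, if the arm or the gripper's body presses on something with over 40 N, if the wrist force passes 120 N, or if a joint passes its speed limit or range.

## Working session

There is one attempt and no reset: what is moved stays moved. The work goes in short steps, Python scripts to look and compute and a shell command to move; the robot and the scene stay as the last step left them, time stands still between calls to the robot, and variables do not carry over. Pictures are saved under pics/ and viewed, at most 10 in all, crops included, and the job is handed in when it is done.

```bash
mkdir -p pics; ls; python3 - <<'E'
from bench import monitor, optics, r
import cv2, numpy as np
o=monitor.get_obs(); print({k:np.round(v,3).tolist() for k,v in o.items()})
for n in ("scene","side"):
    p,d=optics.grab_frame(n); cv2.imwrite(f"pics/{n}0.png",p[:,:,::-1]); np.savez(f"{n}0.npz",p=p,d=d); print(n,optics.camera_model(n))
E
```

```text
pics
{'clock': 0.0, 'joints': [-1.35, 0.478, 0.022, 1.556, -0.012, 1.109, -0.083], 'qvel': [0.0, -0.0, 0.001, -0.001, -0.002, 0.002, -0.001], 'tau': [0.0, -59.646, 1.607, -28.12, 0.012, 0.009, -0.0], 'tcp_pos': [0.218, 0.638, 0.23], 'orientation': [-0.514, -3.099, 0.003], 'contact_force': [-0.434, 0.3, 0.182], 'moment': [-0.005, -0.035, 0.014], 'gripper_force': 0.0, 'grip_width': 0.085}
scene {'vertical_fov': 48.08389112697887, 'cx': 314.92971920846486, 'cy': 246.0543462148229, 'R': array([[ 6.86711338e-01,  7.26930182e-01,  2.22088041e-04],
       [ 5.15966981e-01, -4.87204837e-01, -7.04563356e-01],
       [-5.12060166e-01,  4.83946235e-01, -7.09641056e-01]]), 't': array([-0.32910614, -0.32218395,  1.16294222])}
side {'vertical_fov': 46.04289972136897, 'cx': 310.246942017261, 'cy': 232.9293394290931, 'R': array([[-0.95177576, -0.3065324 , -0.01268019],
       [-0.21114481,  0.68446519, -0.69780031],
       [ 0.22257755, -0.66147206, -0.71618011]]), 't': array([0.53637905, 0.22566179, 0.75072411])}
```

View pics/scene0.png

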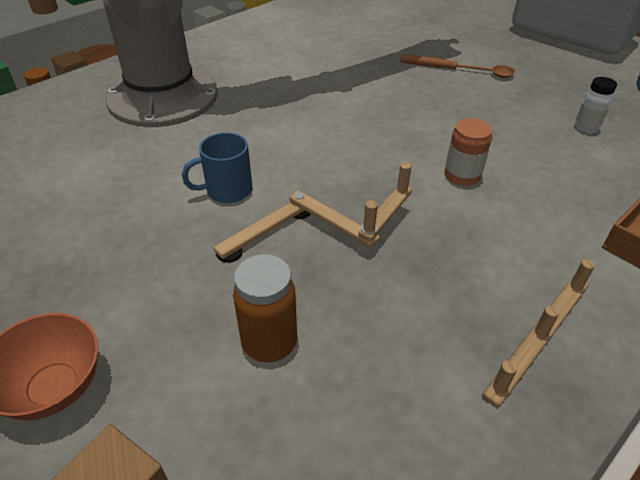

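View pics/side0.png

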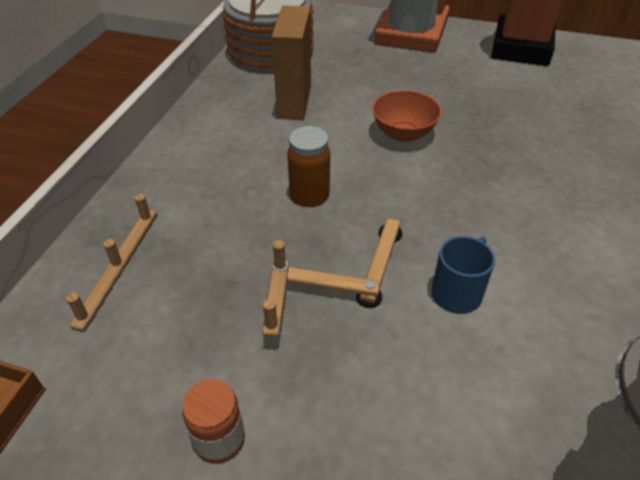

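The scene view shows rivet A at (299,196), the foot bar's free end near (222,250), peg B's top at (371,204), the end peg's top at (405,167) and the jar lid at (263,272). In the side view A is at (370,286), B's top at (279,244), the end peg's top at (270,306), the free end at (394,223) and the lid at (309,138).

```bash
cat > h.py <<'E'
import numpy as np
from bench import optics
def cast(n,u,v,z):
    m=optics.camera_model(n); f=240/np.tan(np.radians(m["vertical_fov"]/2))
    R,t=m["R"],m["t"]; c=-R.T@t; d=R.T@np.array([(u-m["cx"])/f,(v-m["cy"])/f,1])
    return (c+d*(z-c[2])/d[2])[:2]
E
python3 - <<'E'
from h import *
P={'A':((299,196),(370,286),.035),'B':((371,204),(279,244),.095),'E':((405,167),(270,306),.095),'F':((219,248),(394,223),.020),'jar':((263,272),(309,138),.13)}
Q={}
for k,(s,d,z) in P.items():
    a=cast("scene",*s,z);b=cast("side",*d,z); Q[k]=(a+b)/2; print(k,a.round(4),b.round(4))
A,B,E,F,J=[Q[k] for k in ('A','B','E','F','jar')]
ang=lambda v:np.arctan2(v[1],v[0])
f=ang(F-A);w=lambda a:(a+np.pi)%(2*np.pi)-np.pi
print("AB",np.hypot(*(B-A)),"BE",np.hypot(*(E-B)),"AF",np.hypot(*(F-A)),"foot",f,"mid",w(ang(B-A)-f),"end",w(ang(B-A)+np.pi-ang(E-B)),"jar in foot",np.hypot(*(J-A)),w(ang(J-A)-f))
from bench import monitor
from scipy.spatial.transform import Rotation as Ro
print(Ro.from_rotvec(monitor.get_obs()["orientation"]).as_matrix().round(3))
for n in ("A","B","E","F","jar"): print(n,Q[n].round(4))
E
```

```text
A [ 0.4801 -0.0364] [ 0.478  -0.0296]
B [ 0.618  -0.0208] [ 0.6167 -0.0188]
E [0.595  0.0819] [0.5893 0.0913]
F [ 0.474  -0.1942] [ 0.4733 -0.1881]
jar [ 0.6392 -0.2347] [ 0.6395 -0.2344]
AB 0.1389425844361322 BE 0.10937278328680013 AF 0.15821803343236496 foot -1.6046756055534634 mid 1.7001850669935248 end 1.4336514263929052 jar in foot 0.2574976498824997 0.7058828024806107
[[-0.946  0.323 -0.   ]
 [ 0.323  0.946 -0.002]
 [-0.    -0.002 -1.   ]]
A [ 0.479 -0.033]
B [ 0.6173 -0.0198]
E [0.5921 0.0866]
F [ 0.4737 -0.1912]
jar [ 0.6393 -0.2346]
```

```bash
python3 - <<'E'
from h import *
print("pink jar top",cast("scene",473,130,.1),cast("side",210,400,.1),"mug rim",cast("scene",225,145,.09),cast("side",466,258,.09))
E
python3 -m crank '[[[-3.5,-2.6,0],[0,0,0]],[[-3.5,-2.6,0],[0,0,0]],[[-3.5,-2.6,0],[0,0,0]],[[-3.5,-2.6,0],[0,0,0]],[[-3.5,-2.6,0],[0,0,0]]]' 4.5
python3 -m crank '[[[-3.5,-2.6,0],[0,0,0]],[[-3.5,-2.6,0],[0,0,0]],[[-3.5,-2.6,0],[0,0,0]],[[-3.5,-2.6,0],[0,0,0]],[[-3.5,-2.6,0],[0,0,0]]]'
python3 -c "from bench import monitor as m;print(m.get_obs()['joints'])"
```

```text
pink jar top [0.6109308  0.23681864] [0.60627108 0.24192186] mug rim [ 0.35045285 -0.08083049] [ 0.35091343 -0.07682231]
clock: 0.6
tcp_pos: [0.3423, 0.4575, 0.231]
orientation: [-0.514, -3.099, 0.001]
contact_force: [1.2, 0.2, -0.3]
grip_width: 0.0448
gripper_force: 0.0
clock: 1.1
tcp_pos: [0.4658, 0.278, 0.2311]
orientation: [-0.514, -3.099, 0.0]
contact_force: [0.2, -0.1, -0.8]
grip_width: 0.0451
gripper_force: 0.0
[-0.7990729   0.25923713  0.17490497  1.88359794 -0.05300592  1.00354403
  0.64062803]
```

```bash

python3 -m crank '[[[-3.6,-2.8,0],[0,0,0]],[[-3.6,-2.8,0],[0,0,0]],[[-3.6,-2.8,0],[0,0,0]],[[-3.6,-2.8,0],[0,0,0]],[[-3.6,-2.8,0],[0,0,0]]]' >/dev/null
python3 -m crank '[[[0,0,0],[0,0,0.13]],[[0,0,0],[0,0,0.13]],[[0,0,0],[0,0,0.13]],[[0,0,0],[0,0,0.13]],[[0,0,0],[0,0,0.13]]]' >/dev/null
python3 -m crank '[[[0,0,0],[0,0,0.12]],[[0,0,0],[0,0,0.12]],[[0,0,0],[0,0,0.12]],[[0,0,0],[0,0,0]],[[0,0,0],[0,0,0]]]'
cat >> h.py <<'E'
import cv2
from bench import monitor
from scipy.spatial.transform import Rotation as Ro
def state():
    o=monitor.get_obs(); M=Ro.from_rotvec(o["orientation"]).as_matrix()
    print("tcp",o["tcp_pos"].round(4) if hasattr(o["tcp_pos"],'round') else o["tcp_pos"],"yang",np.arctan2(M[1,1],M[0,1]).round(3),"q",np.round(o["joints"],2),"F",np.round(o["contact_force"],1)); return np.array(o["tcp_pos"]),M
def togo(x,y,z):
    p,M=state(); print("to go, tool cm",(M.T@(np.array([x,y,z])-p)*100).round(2))
def wrist_cast(u,v,z,p,M):
    m=optics.camera_model("wrist"); f=240/np.tan(np.radians(m["vertical_fov"]/2)); H=np.array(m["hand_eye"])
    c=p+M@H[:3,3]; d=M@H[:3,:3]@np.array([(u-m["cx"])/f,(v-m["cy"])/f,1]); return (c+d*(z-c[2])/d[2])[:2]
E
python3 - <<'E'
from h import *
togo(.5921,.0866,.06)
p,d=optics.grab_frame("wrist"); cv2.imwrite("pics/w1.png",p[:,:,::-1])
E
```

```text
clock: 2.6
tcp_pos: [0.5902, 0.0892, 0.231]
orientation: [-1.945, -2.467, 0.001]
contact_force: [0.4, 0.8, -0.0]
grip_width: 0.0449
gripper_force: 0.0
tcp [0.5902 0.0892 0.231 ] yang 0.235 q [-0.63  0.37  0.49  1.77 -0.2   1.04  0.17] F [ 0.4  0.8 -0. ]
to go, tool cm [-0.3   0.14 17.1 ]
```

View pics/w1.png

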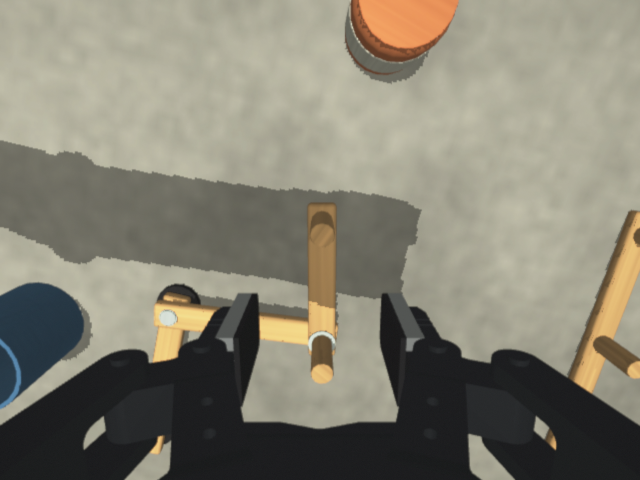

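The wrist view shows the end peg's top at about (321,238), peg B's top at (321,373) and rivet A at (169,318), with the bar squarely between the fingers.

```bash
python3 - <<'E'
from h import *
p,M=state()
for n,u,v,z in(("E",321,238,.095),("B",321,373,.095),("A",169,318,.035)): print(n,wrist_cast(u,v,z,p,M).round(4))
E
```

```text
tcp [0.5902 0.0892 0.2311] yang 0.235 q [-0.63  0.37  0.49  1.77 -0.2   1.04  0.17] F [ 0.2 -0.8  1. ]
E [0.5915 0.0845]
B [ 0.6167 -0.0198]
A [ 0.4797 -0.0345]
```

```bash

python3 -m crank '[[[-0.1,0.1,3.4],[0,0,0]],[[-0.1,0,3.4],[0,0,0]],[[-0.1,0,3.4],[0,0,0]],[[0,0,3.4],[0,0,0]],[[0,0,3.4],[0,0,0]]]'
python3 -m crank '[[[0,0,0],[0,0,0]],[[0,0,0],[0,0,0]],[[0,0,0],[0,0,0]],[[0,0,0],[0,0,0]]]' 2.2 20
python3 -c "
from h import *
togo(.592,.086,.06)"
```

```text
clock: 3.15
tcp_pos: [0.5921, 0.0865, 0.06]
orientation: [-1.947, -2.466, -0.001]
contact_force: [-0.3, 0.6, 0.0]
grip_width: 0.0448
gripper_force: 0.0
clock: 3.55
tcp_pos: [0.5935, 0.0867, 0.0633]
orientation: [1.948, 2.462, 0.004]
contact_force: [-0.1, -0.3, 0.5]
grip_width: 0.0221
gripper_force: 0.0
tcp [0.5935 0.0867 0.0633] yang 0.232 q [-0.54  0.59  0.39  1.89 -0.33  0.72  0.27] F [-0.1 -0.3  0.5]
to go, tool cm [-0.03 -0.16  0.33]
```

```bash

python3 -m crank '[[[0,-0.77,0.1],[0,0,-0.07]],[[0,-0.77,0.1],[0,0,-0.07]],[[0,-0.77,0],[0,0,-0.07]],[[0,-0.77,0],[0,0,-0.07]],[[0,-0.77,0],[0,0,-0.07]]]'
python3 -m crank '[[[0,-0.77,0],[0,0,-0.07]],[[0,-0.77,0],[0,0,-0.07]],[[0,-0.77,0],[0,0,-0.07]],[[0,-0.77,0],[0,0,-0.07]],[[0,-0.77,0],[0,0,-0.07]]]'
python3 - <<'E'
from h import *
p,M=state(); v=p[:2]-np.array([.617,-.02]); print("r",np.hypot(*v),"ang",np.arctan2(v[1],v[0]))
E
```

```text
clock: 4.05
tcp_pos: [0.5573, 0.0727, 0.0609]
orientation: [1.485, 2.766, 0.003]
contact_force: [0.6, -0.1, 0.4]
grip_width: 0.0221
gripper_force: 0.2
clock: 4.55
tcp_pos: [0.5287, 0.0473, 0.0609]
orientation: [0.981, 2.982, 0.003]
contact_force: [0.6, 0.2, -0.2]
grip_width: 0.0218
gripper_force: 0.2
tcp [0.5287 0.0473 0.0609] yang 0.935 q [-0.37  0.48  0.21  2.05 -0.16  0.62  0.88] F [ 0.6  0.2 -0.2]
r 0.11100960221307776 ang 2.4907688328038726
```

```bash

python3 -m crank '[[[0,-0.77,0],[0,0,-0.07]],[[0,-0.77,0],[0,0,-0.07]],[[0,-0.77,0],[0,0,-0.07]],[[0,-0.77,0],[0,0,-0.07]],[[0,-0.77,0],[0,0,-0.07]]]'
python3 -m crank '[[[0,-0.77,0],[0,0,-0.07]],[[0,-0.77,0],[0,0,-0.07]],[[0,-0.77,0],[0,0,-0.07]],[[0,-0.77,0],[0,0,-0.07]],[[0,-0.5,0],[0,0,-0.04]]]'
python3 -m crank '[[[0,-0.2,0],[0,0,0]],[[0,0,0],[0,0,0]]]'
python3 - <<'E'
from h import *
p,M=state(); v=p[:2]-np.array([.617,-.02]); print("r",np.hypot(*v),"ang",np.arctan2(v[1],v[0]))
for n in("scene","side"):
    g,d=optics.grab_frame(n); cv2.imwrite(f"pics/{n}1.png",g[:,:,::-1])
E
```

```text
clock: 5.05
tcp_pos: [0.5104, 0.0135, 0.0608]
orientation: [0.447, 3.107, 0.001]
contact_force: [0.4, 0.7, 0.5]
grip_width: 0.0222
gripper_force: 0.2
clock: 5.55
tcp_pos: [0.5047, -0.0223, 0.0608]
orientation: [-0.052, 3.138, -0.0]
contact_force: [0.2, 0.3, 0.4]
grip_width: 0.0217
gripper_force: 0.2
clock: 5.75
tcp_pos: [0.5044, -0.024, 0.0602]
orientation: [-0.046, 3.14, -0.0]
contact_force: [-0.7, 0.7, 0.3]
grip_width: 0.022
gripper_force: 0.0
tcp [ 0.5044 -0.024   0.0602] yang 1.6 q [-0.11  0.44  0.04  2.1  -0.03  0.6   1.55] F [-0.7  0.7  0.3]
r 0.11270769382940456 ang -3.106509967578892
```

View pics/scene1.png

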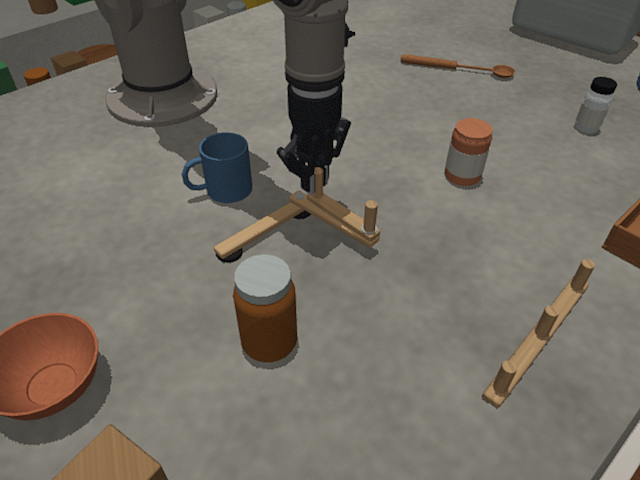

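The scene view shows the end bar lying on the middle bar, about 0.06 rad short. The end peg is at (319,180), B is still at (371,204) and the jar has not moved. I'll press gently to the stop.

```bash

python3 -m crank '[[[0,-0.3,0],[0,0,-0.03]],[[0,-0.3,0],[0,0,-0.03]],[[0,-0.2,0],[0,0,0]],[[0,0,0],[0,0,0]]]'
python3 -m crank '[[[0,0.1,0],[0,0,0]],[[0,0,0],[0,0,0]]]' 4.5
python3 -m crank '[[[0,0,-2.5],[0,0,0]],[[0,0,-3],[0,0,0]],[[0,0,-3],[0,0,0]],[[0,0,-3],[0,0,0]],[[0,0,0],[0,0,0]]]'
python3 - <<'E'
from h import *
g,d=optics.grab_frame("wrist"); cv2.imwrite("pics/w2.png",g[:,:,::-1])
togo(.617,-.02,.06)
E
```

```text
clock: 6.25
tcp_pos: [0.5042, -0.0316, 0.0594]
orientation: [-0.141, 3.138, -0.0]
contact_force: [0.0, -0.7, 0.0]
grip_width: 0.0221
gripper_force: 0.0
clock: 6.45
tcp_pos: [0.5041, -0.0303, 0.0593]
orientation: [0.143, -3.138, -0.0]
contact_force: [0.3, -0.4, 0.1]
grip_width: 0.0451
gripper_force: 0.0
clock: 6.95
tcp_pos: [0.5067, -0.0304, 0.1782]
orientation: [-0.142, 3.131, 0.0]
contact_force: [0.6, -0.3, 0.4]
grip_width: 0.0451
gripper_force: 0.0
tcp [ 0.5055 -0.0304  0.1761] yang 1.662 q [-0.09  0.26  0.03  2.01 -0.01  0.86  1.61] F [0.6 0.  0.1]
to go, tool cm [-11.15   0.03  11.66]
```

View pics/w2.png

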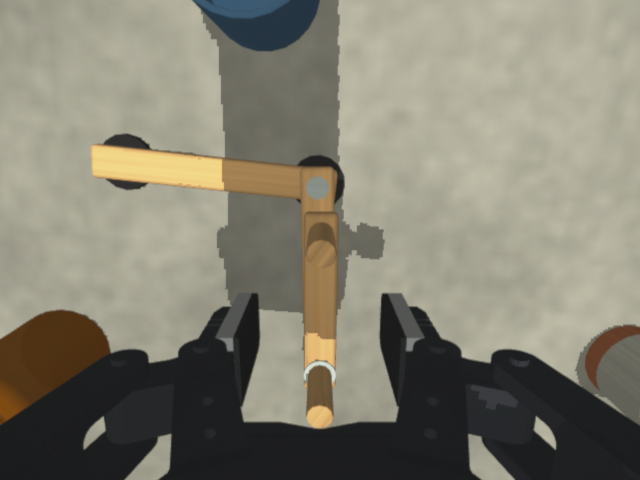

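The wrist view shows rivet A (317,187), the end peg (321,250) and B (320,415) in one line, so the end bar is folded. Next is peg B.

```bash

python3 -m crank '[[[-3.7,0,0],[0,0,0]],[[-3.7,0,0],[0,0,0]],[[-3.7,0,0],[0,0,0]],[[0,0,2],[0,0,0]],[[0,0,2.4],[0,0,0]]]'
python3 -m crank '[[[0,0,2.4],[0,0,0]],[[0,0,2.4],[0,0,0]],[[0,0,2.4],[0,0,0]],[[0,0,0],[0,0,0]]]'
python3 -m crank '[[[0,0,0],[0,0,0]],[[0,0,0],[0,0,0]],[[0,0,0],[0,0,0]],[[0,0,0],[0,0,0]]]' 2.2 20
python3 -c "
from h import *
togo(.617,-.02,.06)"
```

```text
clock: 7.5
tcp_pos: [0.6155, -0.0201, 0.1287]
orientation: [-0.144, 3.138, 0.0]
contact_force: [-0.6, -0.1, -0.3]
grip_width: 0.045
gripper_force: 0.0
clock: 7.9
tcp_pos: [0.6108, -0.0204, 0.0537]
orientation: [0.143, -3.13, 0.0]
contact_force: [0.0, -0.3, -0.0]
grip_width: 0.045
gripper_force: 0.0
clock: 8.3
tcp_pos: [0.6152, -0.0205, 0.0593]
orientation: [-0.143, 3.137, 0.0]
contact_force: [-0.8, -0.4, -0.7]
grip_width: 0.0219
gripper_force: 0.0
tcp [ 0.6152 -0.0205  0.0593] yang 1.662 q [-0.09  0.58  0.03  1.83 -0.02  0.72  1.61] F [-0.8 -0.4 -0.7]
to go, tool cm [-0.18  0.03 -0.07]
```

```bash

python3 -m crank '[[[-0.1,-0.98,0],[0,0,0.07]],[[0,-0.98,0],[0,0,0.07]],[[0,-0.98,0],[0,0,0.07]],[[0,-0.98,0],[0,0,0.07]],[[0,-0.98,0],[0,0,0.07]]]'
python3 -m crank '[[[0,-0.98,0],[0,0,0.07]],[[0,-0.98,0],[0,0,0.07]],[[0,-0.98,0],[0,0,0.07]],[[0,-0.98,0],[0,0,0.07]],[[0,-0.98,0],[0,0,0.07]]]'
python3 - <<'E'
from h import *
p,M=state(); v=p[:2]-np.array([.4793,-.0335]); print("r",np.hypot(*v),"ang",np.arctan2(v[1],v[0]))
E
```

```text
clock: 8.8
tcp_pos: [0.6133, -0.0687, 0.0589]
orientation: [0.409, 3.115, 0.002]
contact_force: [-0.2, 1.8, 0.7]
grip_width: 0.0219
gripper_force: 0.7
clock: 9.3
tcp_pos: [0.5945, -0.1135, 0.0589]
orientation: [0.945, 2.996, 0.002]
contact_force: [-0.1, 2.7, -1.1]
grip_width: 0.0223
gripper_force: 0.7
tcp [ 0.5945 -0.1135  0.0589] yang 0.96 q [-0.07  0.58  0.21  1.87 -0.18  0.71  1.2 ] F [-0.1  2.7 -1.1]
r 0.14024759414654664 ang -0.6070137801189266
```

```bash

python3 -m crank '[[[0,-0.98,0],[0,0,0.07]],[[0,-0.98,0],[0,0,0.07]],[[0,-0.98,0],[0,0,0.07]],[[0,-0.98,0],[0,0,0.07]],[[0,-0.98,0],[0,0,0.07]]]'
python3 -m crank '[[[0,-0.98,0],[0,0,0.07]],[[0,-0.98,0],[0,0,0.07]],[[0,-0.98,0],[0,0,0.07]],[[0,-0.98,0],[0,0,0.07]],[[0,-0.98,0],[0,0,0.07]]]'
python3 -m crank '[[[0,-0.98,0],[0,0,0.07]],[[0,-0.98,0],[0,0,0.07]],[[0,-0.7,0],[0,0,0.05]],[[0,0,0],[0,0,0]]]'
python3 - <<'E'
from h import *
p,M=state(); v=p[:2]-np.array([.4793,-.0335]); print("r",np.hypot(*v),"ang",np.arctan2(v[1],v[0]))
E
```

```text
clock: 9.8
tcp_pos: [0.5615, -0.1493, 0.0589]
orientation: [1.452, 2.785, 0.002]
contact_force: [0.8, 2.1, -0.4]
grip_width: 0.0219
gripper_force: 0.7
clock: 10.3
tcp_pos: [0.5183, -0.1715, 0.059]
orientation: [1.914, 2.489, 0.003]
contact_force: [0.9, 2.0, -0.2]
grip_width: 0.0218
gripper_force: 0.7
clock: 10.7
tcp_pos: [0.4914, -0.1772, 0.0589]
orientation: [2.141, 2.299, 0.001]
contact_force: [0.4, 0.6, -0.5]
grip_width: 0.0219
gripper_force: 0.0
tcp [ 0.4914 -0.1772  0.0589] yang 0.071 q [-0.13  0.51  0.45  2.08 -0.37  0.63  0.64] F [ 0.4  0.6 -0.5]
r 0.14419402768461145 ang -1.4865367738394302
```

```bash

python3 -m crank '[[[0.1,-0.6,0],[0,0,0.05]],[[0.1,-0.5,0],[0,0,0.05]],[[0.1,-0.4,0],[0,0,0]],[[0,-0.2,0],[0,0,0]],[[0,0,0],[0,0,0]]]'
python3 -m crank '[[[0,-0.2,0],[0,0,0]],[[0,0,0],[0,0,0]]]'
python3 -c "
from h import *
p,M=state(); v=p[:2]-np.array([.4793,-.0335]); print('r',np.hypot(*v),'ang',np.arctan2(v[1],v[0]))"
```

```text
clock: 11.2
tcp_pos: [0.4748, -0.1746, 0.0585]
orientation: [2.251, 2.192, 0.001]
contact_force: [0.7, -1.3, 0.1]
grip_width: 0.0219
gripper_force: 0.4
clock: 11.4
tcp_pos: [0.4744, -0.1745, 0.0586]
orientation: [2.249, 2.19, 0.003]
contact_force: [4.4, -1.1, -3.0]
grip_width: 0.0224
gripper_force: 2.6
tcp [ 0.4744 -0.1745  0.0586] yang -0.027 q [-0.15  0.49  0.48  2.12 -0.39  0.61  0.57] F [ 4.4 -1.1 -3. ]
r 0.14107781444389664 ang -1.6055742747477937
```

The force has risen to 4.4 N at the home angle, so the middle bar is at its stop. I'll release, lift clear and check.

```bash

python3 -m crank '[[[0,0.2,0],[0,0,0]],[[0,0,0],[0,0,0]],[[0,0,0],[0,0,0]]]' 4.5
python3 -m crank '[[[0,0,-3],[0,0,0]],[[0,0,-3.5],[0,0,0]],[[0,0,-3.5],[0,0,0]],[[0,0,-3.5],[0,0,0]],[[0,0,0],[0,0,0]]]'
python3 -m crank '[[[4,0,0],[0,0,0]],[[4,0,0],[0,0,0]],[[4,0,0],[0,0,0]],[[0,0,0],[0,0,0]],[[0,0,0],[0,0,0]]]'
python3 - <<'E'
from h import *
g,d=optics.grab_frame("side"); cv2.imwrite("pics/side2.png",g[:,:,::-1])
state()
E
```

```text
clock: 11.7
tcp_pos: [0.474, -0.1744, 0.058]
orientation: [-2.251, -2.19, 0.001]
contact_force: [0.2, 0.0, 0.2]
grip_width: 0.045
gripper_force: 0.0
clock: 12.2
tcp_pos: [0.4768, -0.1756, 0.1973]
orientation: [2.249, 2.186, 0.007]
contact_force: [0.1, -0.6, 0.3]
grip_width: 0.0448
gripper_force: 0.0
clock: 12.7
tcp_pos: [0.4773, -0.0538, 0.1926]
orientation: [-2.249, -2.192, 0.002]
contact_force: [0.4, -0.9, 0.5]
grip_width: 0.0453
gripper_force: 0.0
tcp [ 0.4773 -0.0551  0.1928] yang -0.028 q [-0.51  0.22  0.57  2.08 -0.15  0.88  0.12] F [ 0.2 -0.8  0.5]
```

View pics/side2.png

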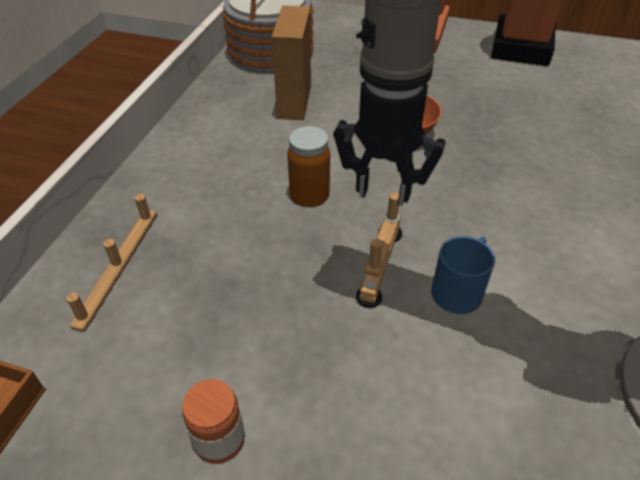

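The side view shows all three bars stacked, with peg tops at about (393,199) and (376,245). The jar lid is unchanged at (309,138) and the gripper is clear. I'll confirm the angles and hand in.

```bash
python3 - <<'E'
from h import *
from bench import r
B=cast("side",393,199,.095);E=cast("side",376,244,.095);A=np.array([.479,-.033]);a=lambda v:np.arctan2(v[1],v[0])
m=a(B-A)+1.605; e=a(B-A)-a(B-E); print(B,E,m,e)
if abs(m)<.12 and abs(e)<.14: print(r.hand_in())
E
```

```text
[ 0.47707308 -0.16445338] [ 0.48039274 -0.06088289] 0.019546152728048494 0.017383676065550135
the job is handed in; nothing more can be done
None
```

The rack is folded and handed in at about 12.8 s: by the last camera check the end bar and middle bar are each about 0.02 rad from home, and the jar was not moved.

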